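# Clamp down a pump cover in cross order

### The arm

A 6-joint arm with a two-finger parallel gripper is mounted at the origin on the work surface. World frame = base frame: x ahead of the robot, y to its left, z up, the work surface at z = 0. Lengths are in mm, angles in rad, forces in N, time in s.
With the tool pointing down it reaches from about 350 to 775 mm from the base axis. Payload 7.3 kg.
Tool frame: the origin (TCP) lies at the very end of the fingers, on their centre line; the grasp point (between the pads) lies 19 mm behind it (bot.grip_point_offset is the distance from the TCP to the grasp point, in mm); z points along the fingers, y is the line along which they close (so a half turn about z gives the same grasp; the last joint's range is limited). The gripper opens to 92 mm and grips with 3 to 60 N. Pads are 19 mm wide; open, the fingers measure 130 mm over their backs; the gripper's body (75 mm by 190 mm) begins 47 mm behind the grasp point.
Start: joints at [1.198, 0.342, 1.524, -0, 1.275, -0.146], TCP at [118.035, 511.579, 226.741] pointing down, gripper open.
Joint ranges: [-2.53, 2.53], [-0.77, 2.02], [0.04, 2.7], [-1, 4.14], [0.28, 2.66], [-3.11, 3.11]. Speed limits (rad/s): [2.57, 2.57, 3.14, 3.14, 3.14, 3.14].

### API

Orientations are given as [roll, pitch, yaw] about the fixed x, y, z axes, in that order (R = Rz(yaw) Ry(pitch) Rx(roll)).
In Python, from plant import bot gives the robot as it stands. The module is installed in compiled form; this text tells all that it offers.
- The arm moves only by the shell command python3 -m jog 'ROWS' [OPENING]. ROWS is JSON, a list of rows, each a list of 6 numbers: the shift along the tool's x, y, z in mm, then the turn, a rotation vector about the tool's x, y, z in rad. In form: [[dx, dy, dz, rx, ry, rz], ...]. A call has 1 to 12 rows; each row shifts and turns the commanded pose from where the row before left it, along the tool's axes as they then stand; what a row does not reach is not made up. A row lasts 1/10 s, in which the tool goes at most 50 mm and 8.59 degrees, less where a joint would pass 70% of its speed; a pose out of reach is approached as far as the arm can. A call with a gripper value outside its range is refused whole. OPENING is the opening in per cent of the stroke, from 0 (shut) to 100 (fully open), set as the call begins (- or left out, the last holds). The fingers move at their own pace and stop on an object; the grip force is fixed at half the most. Time passes only in rows, so rows that do not move let the fingers close. It gives the time, the measured TCP pose, the force, the opening and the grip force at its end, in the units of the state.
- bot.get_obs(): the state, without advancing time (a new reading comes with each control period).
- bot.capture(name): name is "scene" or "top" or "wrist"; returns the picture (480x640x3 uint8, red, green, blue); there is no depth.
- bot.camera_model(name): a dict with "fx", "fy", "cx", "cy" (pixels), "dist_coeffs" ([k1, k2, p1, p2, k3] as OpenCV has them; the pictures are not rectified), "position" and "orientation" of the camera in the world; the wrist camera has in their place "T_tool_cam" (4x4, takes a point from camera to tool coordinates, whose origin is the TCP and whose axes are the flange's). Camera axes: x right, y down, z forward; pixel columns grow to the right and rows downward; lengths in mm; the calibration is good to about 2 mm. A picture is of the moment at which its call begins: read the wrist's pose just before it. camera_model takes no time and is no camera call.
- bot.close_job(): hands the job in; it is judged then, once.
Trained networks look in the newest picture that a camera, given by its name, has taken for a name from the list of things; names that differ only in an ending like _2 or _b are one class to them, and where a whole thing is asked for, a point or a joint stands for the part that bears it (a point fixed in the world has none). Each returns a list of dicts, best first, with "p" (0 to 1); they miss things now and then, are a little off and sometimes report something else, mostly with a low value. They report only what shows in the picture. A call takes as long as a camera call. They do not tell look-alikes from the thing itself.
- bot.outline_of(target, camera): "mask" (480x640 bool, what is visible of it) and "pixel" ([column, row] in pixels, amid what is visible of it).
The state is a dict: "time": time; "joint_positions": joint angles; "dq": joint speeds; "tau": joint torques, N m; "tool_pos": TCP position; "tcp_rot": TCP orientation; "contact_force": force on the tool from outside, world axes, zero at the start; "moment": the same for the moment, N m; "grip_width": finger opening in mm; "finger_force": force on a finger pad.
Only numpy, scipy, OpenCV 4.12 (cv2) and the standard library are available. Lean on these libraries where they do the work, as an engineer would, in place of code of your own. Each camera call takes 0.05 s, during which the arm holds its last target. There are 200 camera calls.

### The job

Tighten the four lever nuts on the pump cover so that it seats evenly: turn each one clockwise about half a turn by its lever until it comes up firm against its stop, without forcing it. Go in cross order: finish any one first, then the one diagonally opposite, then the remaining two. Leave the bubble level standing on the middle of the cover, and do not disturb the other things on the bench.

Things in the scene. Friction and masses are not known exactly. Their poses are not given: they have to be found in the camera images.
- housing: blue pump housing, 220 x 220 mm foot and 206 x 206 mm block, bolted to the bench and immovable; origin at the centre of its underside, z up. Its seat is 70 mm above the bench. The four nuts' turning axes stand vertical at x = +-70 mm, y = +-70 mm in its frame. Low blue ribs at the middle of each edge locate the cover
- cover: aluminium cover plate 188 x 188 x 12 mm (0.95 kg) lying on the housing on four sprung rubber pads, under the nuts; origin at the centre of its underside, about 74 mm above the bench at the start (top face about 86 mm), z up. When all nuts are tight it has gone down about 4 mm, level, onto the seat at 70 mm
- level_center (a point): centre of a loose round black bubble level (54 mm diameter, 17 mm high, green window) standing on the middle of the cover; it is only a witness and stays there
- nut1_lever (a point): point on the axis of the black lever bar of clamp nut 1 (the nut at the +x +y corner of the housing), 40 mm out from the nut's vertical turning axis; x axis outward along the lever, z up. The bar is level, 14 mm thick, and ends in a red ball of 20 mm diameter centred 53 mm from the turning axis; its centre line is 26 mm above the cover's top face, with free room under it
- nut2_lever (a point): point on the axis of the black lever bar of clamp nut 2 (the nut at the -x +y corner of the housing), 40 mm out from the nut's vertical turning axis; x axis outward along the lever, z up. The bar is level, 14 mm thick, and ends in a red ball of 20 mm diameter centred 53 mm from the turning axis; its centre line is 26 mm above the cover's top face, with free room under it
- nut3_lever (a point): point on the axis of the black lever bar of clamp nut 3 (the nut at the -x -y corner of the housing), 40 mm out from the nut's vertical turning axis; x axis outward along the lever, z up. The bar is level, 14 mm thick, and ends in a red ball of 20 mm diameter centred 53 mm from the turning axis; its centre line is 26 mm above the cover's top face, with free room under it
- nut4_lever (a point): point on the axis of the black lever bar of clamp nut 4 (the nut at the +x -y corner of the housing), 40 mm out from the nut's vertical turning axis; x axis outward along the lever, z up. The bar is level, 14 mm thick, and ends in a red ball of 20 mm diameter centred 53 mm from the turning axis; its centre line is 26 mm above the cover's top face, with free room under it
- nut1_hub (a point): point on nut 1's turning axis at lever height; the hub is a black post of 26 mm diameter, its top 14 mm above this point. All four nuts are alike and stand diagonally 1-3 and 2-4. Seen from above each turns clockwise to tighten and goes down 8 mm per full turn, taking the cover's corner along. A lever starts 38 to 113 degrees counter-clockwise of the direction from the housing's middle to its nut
- nut2_hub (a point): point on nut 2's turning axis at lever height. Each nut turns with even friction (0.14 N m: 3 to 4 N of push on the bar), stays where it is left, and after about half a turn (150 to 200 degrees, different for each, not visible beforehand) meets a firm stop: the push rises by 10 N or more within 5 degrees. It is tight within 8 degrees of the stop; a push over 45 N damages it
- nut3_hub (a point): point on nut 3's turning axis at lever height. The half circle that each lever sweeps lies on the outer side of the cover and is free, as is the room on the cover's top beside each lever
- nut4_hub (a point): point on nut 4's turning axis at lever height. The cover, pads and nuts give no other resistance to the lever
- mug: white mug, 80 mm across, 90 mm high; bystander, leave where it is; origin at the bottom centre or the middle of its length
- oil_bottle: yellow bottle, 60 mm across, 140 mm high; bystander, leave where it is; origin at the bottom centre or the middle of its length
- grease_can: can, 72 mm across, 100 mm high, green label; bystander, leave where it is; origin at the bottom centre or the middle of its length
- thread_jar: clear jar with blue cap, 68 mm across, 75 mm high; bystander, leave where it is; origin at the bottom centre or the middle of its length
- wrench: steel wrench 180 mm long, lying flat on the right; bystander, leave where it is; origin at the bottom centre or the middle of its length
- screwdriver: screwdriver 200 mm long with orange handle, lying on the left; bystander, leave where it is; origin at the bottom centre or the middle of its length
- spare_seal: black rubber seal ring, 110 mm across, 8 mm thick, lying beyond the housing; bystander, leave where it is; origin at the bottom centre or the middle of its length
There are look-alikes about, which are no part of the job. What is shaped like the part that bears level_center but blue, orange or yellow is not meant.

How it is judged:
By the outcome, as a careful person would: the job done as asked, in the order asked, and still so for the second after the job is handed in, with the robot touching nothing.
It also fails if it takes over 72 s, if anything falls off the work surface, if the arm or the gripper's body presses on something with over 40 N, if the wrist force passes 120 N, or if a joint passes its speed limit or range.

## Working session

There is one attempt and no reset: what is moved stays moved. The work goes in short steps, Python scripts to look and compute and a shell command to move; the robot and the scene stay as the last step left them, time stands still between calls to the robot, and variables do not carry over. Pictures are saved under pics/ and viewed, at most 10 in all, crops included, and the job is handed in when it is done.

```bash
mkdir -p pics; python3 - <<'E'
from plant import bot
import cv2,json
o=bot.get_obs();print(o)
for c in("scene","top"):
    im=bot.capture(c);cv2.imwrite(f"pics/{c}0.png",im[:,:,::-1]);print(bot.camera_model(c))
    for t in("housing","cover","level_center","nut1_lever","nut1_hub"):
        for r in bot.outline_of(t,c):print(c,t,round(r["p"],2),r["pixel"],r["mask"].sum())
print(bot.camera_model("wrist"))
E
```

```text
{'time': 0.0, 'joint_positions': array([ 1.19801815e+00,  3.42715560e-01,  1.52500482e+00,  6.90408039e-07,
        1.27540114e+00, -1.45985621e-01]), 'dq': array([ 7.61485037e-05,  1.02134214e-03, -7.74931313e-04,  1.56419948e-03,
       -3.42999672e-04, -1.87412367e-04]), 'tau': array([-2.66497394e-03, -4.31242275e+01, -2.44206047e+01,  7.15786382e-02,
        5.60402346e-02, -8.17010391e-05]), 'tool_pos': array([117.87055279, 511.18386347, 226.05293901]), 'tcp_rot': array([-3.14008014e+00, -2.23053888e-04,  2.91479973e+00]), 'contact_force': array([ 0.05691436, -0.37922825, -0.32529368]), 'moment': array([ 0.01987143, -0.00697565,  0.05426638]), 'finger_force': 0.0, 'grip_width': 91.72025928712218}
{'fx': 487.0254934538562, 'fy': 487.0254934538562, 'cx': 313.2682508664677, 'cy': 245.0807231279193, 'dist_coeffs': array([-0.11145857,  0.        ,  0.        ,  0.        ,  0.        ]), 'position': array([1412.37323654, -116.17618747,  807.276114  ]), 'orientation': array([-2.2682138 ,  0.01992135,  1.40369692])}
scene housing 0.59 [292.8, 277.5] 4546
scene cover 0.96 [296.7, 256.1]
[... 802 characters left out ...]
top level_center 0.56 [333.8, 332.7] 379
top nut1_lever 0.82 [282.3, 230.3] 308
top nut1_hub 0.78 [284.6, 229.2] 288
top nut1_hub 0.18 [328.5, 258.7] 5064
{'fx': 348.9962727972848, 'fy': 348.9962727972848, 'cx': 321.5045917385298, 'cy': 238.1924454893849, 'dist_coeffs': array([-0.05095544,  0.        ,  0.        ,  0.        ,  0.        ]), 'T_tool_cam': array([[-8.54247999e-04, -9.56506154e-01, -2.91710899e-01,
         7.84618204e+01],
       [ 9.99999613e-01, -7.55835050e-04, -4.50057890e-04,
        -5.56280358e-01],
       [ 2.09997819e-04, -2.91711171e-01,  9.56506429e-01,
        -1.58265090e+02],
       [ 0.00000000e+00,  0.00000000e+00,  0.00000000e+00,
         1.00000000e+00]])}
```

```bash
python3 - <<'E'
import cv2
im=cv2.imread("pics/top0.png")
cv2.imwrite("pics/topcrop.png",cv2.resize(im[150:350,200:440],None,fx=3,fy=3,interpolation=cv2.INTER_CUBIC))
E
```

```text
(no output)
```

View pics/top0.png

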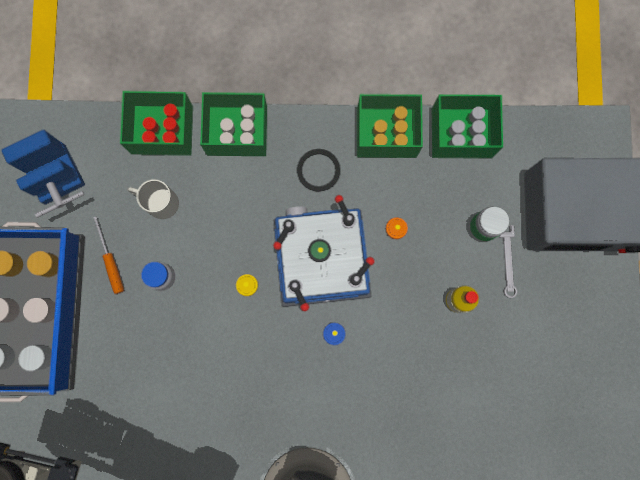

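View pics/topcrop.png

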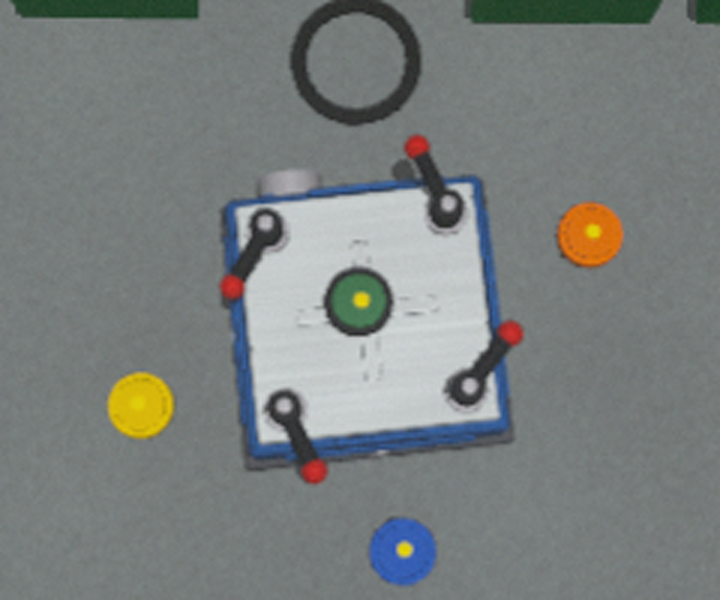

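The top view has image up = +x and image left = +y. These could be taken for the level:
- black/green at (319,250), on the cover
- yellow at (246,285)
- orange at (397,227)
- blue at (334,333)

The black one on the cover is the real level, and the crop confirms it. The levers end in red balls at about (277,246), (339,199), (370,261) and (304,307). Next I'll measure the hubs and balls.

```bash
cat > h.py <<'E'
import numpy as np,cv2
from scipy.spatial.transform import Rotation as R
from scipy.optimize import least_squares
def ray(m,px,z):
    K=np.array([[m["fx"],0,m["cx"]],[0,m["fy"],m["cy"]],[0,0,1]])
    u=cv2.undistortPoints(np.array([[px]],float),K,m["dist_coeffs"])[0,0]
    d=R.from_euler("xyz",m["orientation"]).apply([u[0],u[1],1]);p=m["position"]
    return (p+d*(z-p[2])/d[2])[:2]
E
python3 - <<'E'
from plant import bot
from h import *
m=bot.camera_model("top")
im=cv2.imread("pics/top0.png").astype(int)
b,g,r=im[...,0],im[...,1],im[...,2]
red=((r>130)&(g<70)&(b<70)).astype(np.uint8)
n,_,st,ce=cv2.connectedComponentsWithStats(red)
balls=[(ce[i],ray(m,ce[i],112)) for i in range(1,n) if st[i,4]>20 and 260<ce[i][0]<385 and 190<ce[i][1]<315]
# hub top: bright disc centre in crop (3x), origin 200,150
hubs=np.array([[265,225],[447,206],[467,385],[285,405]])/3+[200,150]
W=[ray(m,h,126) for h in hubs]
W=np.array(W);print(W.round(1))
loc=np.array([[70,70],[70,-70],[-70,-70],[-70,70]])
f=lambda v:(v[:2]+loc@np.array([[np.cos(v[2]),-np.sin(v[2])],[np.sin(v[2]),np.cos(v[2])]]).T-W).ravel()
s=least_squares(f,[450,0,0]);v=s.x;print("pose",v,"res",s.fun.round(1))
for H,l in zip(W+s.fun.reshape(4,2),loc):
    k=min(balls,key=lambda q:np.hypot(*(q[1]-H)));d=k[1]-H
    a=np.arctan2(d[1],d[0]);rel=np.degrees(a-v[2]-np.arctan2(l[1],l[0]))
    print(l,H.round(1),"ball",k[0].round(1),k[1].round(1),"r",np.hypot(*d).round(1),"deg",np.degrees(a).round(1),"rel",rel%360)
lv=bot.capture("top");print("level",ray(m,(318.3,248.7),95))
E
```

```text
[[ 616.1   48.6]
 [ 632.4  -90. ]
 [ 495.7 -105.5]
 [ 479.    31.1]]
pose [ 5.55803850e+02 -2.89524862e+01  1.19534138e-01] res [ 0.8  0.3  1.2 -0.1 -1.  -1.3 -1.   1.1]
[70 70] [617.   48.9] ball [276.9 245.1] [571.4  74.8] r 52.4 deg 150.4 rel 98.54338524592406
[ 70 -70] [633.7 -90.1] ball [338.3 198.1] [683.5 -65.7] r 55.5 deg 26.1 rel 64.2065337652424
[-70 -70] [ 494.7 -106.8] ball [370.  260.4] [ 538.5 -139.1] r 54.5 deg -36.4 rel 91.7942559064162
[-70  70] [478.   32.2] ball [304.6 306.8] [431.    9.1] r 52.3 deg -153.8 rel 64.30345293141073
level [566.53475979 -20.57065128]
```

```bash
cat >> h.py <<'E'
HUB={1:(617.0,48.9),4:(633.7,-90.1),3:(494.7,-106.8),2:(478.0,32.2)}
PHI={1:150.4,4:26.1,3:-36.4,2:-153.8}
FLIP={1:0,2:0,3:180,4:180}
def start(n,gap=8,rad=31):
    a=np.radians(PHI[n]);u=np.array([np.cos(a),np.sin(a)]);t=np.array([np.sin(a),-np.cos(a)])
    return np.array(HUB[n])+rad*u-(26+gap)*t, PHI[n]+FLIP[n]
def plan(o,xy,yawdeg,rows,z=None):
    """constant row [dx,dy,dz,0,0,rz] to reach xy,yaw in given rows"""
    q=o["joint_positions"];y0=o["tcp_rot"][2];p=o["tool_pos"]
    q1=np.arctan2(xy[1],xy[0]);q6=q1+np.pi/2-np.radians(yawdeg);q6=(q6+np.pi)%(2*np.pi)-np.pi
    q10=np.arctan2(p[1],p[0]);rz=(q6-q[5])-(q1-q10)
    k=rz/rows;D=np.asarray(xy)-p[:2]
    Dt=np.array([[np.cos(y0),np.sin(y0)],[np.sin(y0),-np.cos(y0)]])@D  # tool axes, z down
    S=sum(np.array([[np.cos(j*k),-np.sin(j*k)],[np.sin(j*k),np.cos(j*k)]]) for j in range(rows))
    d=np.linalg.solve(S,Dt)
    print("row",d.round(2),"dz",0 if z is None else round((p[2]-z)/rows,2),"rz",round(k,4),"x",rows,"| deg/row",round(np.degrees(k),2),"q6 end",round(np.degrees(q6),1),"len",np.hypot(*d).round(1))
def arc(n,deg,rad=31,off=26):
    c=np.array([-rad,off]) if FLIP[n]==0 else np.array([rad,-off])
    a=np.radians(deg);Rm=np.array([[np.cos(a),-np.sin(a)],[np.sin(a),np.cos(a)]])
    print("arc",n,deg,(c-Rm@c).round(2),round(a,4))
def status(n,o):
    """peg centre relative to hub, in lever-aligned terms of tool yaw"""
    y=o["tcp_rot"][2]-np.radians(FLIP[n]);r=o["tool_pos"][:2]-np.array(HUB[n])
    u=np.array([np.cos(y),np.sin(y)]);t=np.array([np.sin(y),-np.cos(y)]);F=o["contact_force"]
    print("rad %.1f tan %.1f z %.1f yaw-phi %.1f  turned %.1f F_t %.1f F_r %.1f Fz %.1f t=%.2f"%(r@u,r@t,o["tool_pos"][2],np.degrees(o["tcp_rot"][2]),(PHI[n]-np.degrees(y))%360,F[:2]@t,F[:2]@u,F[2],o["time"]))
E
python3 - <<'E'
from plant import bot
from h import *
o=bot.get_obs();xy,y=start(2);print(xy,y);plan(o,xy,y,18,z=160)
for d in(2,8):arc(2,d);arc(4,d)
E
```

```text
[465.19618954 -11.99346601] -153.8
row [-18.71 -29.96] dz 3.71 rz -0.0299 x 18 | deg/row -1.71 q6 end -117.7 len 35.3
arc 2 2 [0.89 1.1 ] 0.0349
arc 4 2 [-0.89 -1.1 ] 0.0349
arc 2 8 [3.32 4.57] 0.1396
arc 4 8 [-3.32 -4.57] 0.1396
```

```bash
python3 - <<'E'
s=open("h.py").read()
s=s.replace("q1=np.arctan2(xy[1],xy[0]);","q1=np.arctan2(xy[1],xy[0])-np.arcsin(76.3/np.hypot(*xy));").replace("q10=np.arctan2(p[1],p[0]);","q10=q[0];")
open("h.py","w").write(s)
from plant import bot
from h import *
o=bot.get_obs();xy,y=start(2);plan(o,xy,y,18,z=160)
E
```

```text
row [-16.73 -31.41] dz 3.71 rz -0.038 x 18 | deg/row -2.18 q6 end -127.1 len 35.6
```

```bash
python3 -m jog '[[-16.7,-31.4,3.5,0,0,-0.038],[-16.7,-31.4,3.5,0,0,-0.038],[-16.7,-31.4,3.5,0,0,-0.038],[-16.7,-31.4,3.5,0,0,-0.038],[-16.7,-31.4,3.5,0,0,-0.038],[-16.7,-31.4,3.5,0,0,-0.038],[-16.7,-31.4,3.5,0,0,-0.038],[-16.7,-31.4,3.5,0,0,-0.038],[-16.7,-31.4,3.5,0,0,-0.038],[-16.7,-31.4,3.5,0,0,-0.038],[-16.7,-31.4,3.5,0,0,-0.038]]' 0
python3 -m jog '[[-16.7,-31.4,3.5,0,0,-0.038],[-16.7,-31.4,3.5,0,0,-0.038],[-16.7,-31.4,3.5,0,0,-0.038],[-16.7,-31.4,3.5,0,0,-0.038],[-16.7,-31.4,3.5,0,0,-0.038],[-16.7,-31.4,3.5,0,0,-0.038],[-16.7,-31.4,3.5,0,0,-0.038],[0,0,0,0,0,0],[0,0,0,0,0,0],[0,0,0,0,0,0]]'
python3 - <<'E'
from plant import bot
from h import *
o=bot.get_obs();xy,y=start(2);plan(o,xy,y,2,z=97);status(2,o);print(o["joint_positions"],o["grip_width"])
cv2.imwrite("pics/w1.png",bot.capture("wrist")[:,:,::-1])
E
```

```text
time: 1.75
tool_pos: [288.3, 160.9, 188.4]
tcp_rot: [3.141, 0.001, -2.949]
contact_force: [0.9, -0.2, 0.1]
grip_width: 8.3
finger_force: 0.0
time: 2.75
tool_pos: [463.8, -11.2, 163.7]
tcp_rot: [3.141, -0.001, -2.684]
contact_force: [0.1, -0.0, -0.4]
grip_width: 0.6
finger_force: 0.0
row [-0.45 -0.66] dz 33.33 rz 0.0 x 2 | deg/row 0.0 q6 end -127.1 len 0.8
rad 31.9 tan -32.7 z 163.7 yaw-phi -153.8  turned 0.0 F_t -0.1 F_r -0.1 Fz -0.4 t=2.75
[-1.89777060e-01  2.98081463e-01  1.77994468e+00  3.15796687e-04
  1.06449571e+00 -2.21791089e+00] 0.5816271867844182
```

View pics/w1.png

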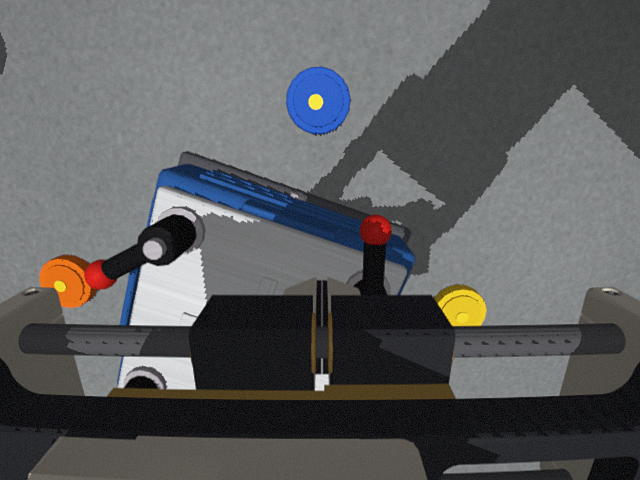

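The wrist view shows nut 2's ball at (376,230), with its bar running down behind the finger. The fingers are on its counter-clockwise side. I'll check the ball's position from this view.

```bash
cat >> h.py <<'E'
def wray(m,o,px,z):
    T=np.eye(4);T[:3,:3]=R.from_euler("xyz",o["tcp_rot"]).as_matrix();T[:3,3]=o["tool_pos"];T=T@m["T_tool_cam"]
    return ray(dict(m,position=T[:3,3],orientation=R.from_matrix(T[:3,:3]).as_euler("xyz")),px,z)
E
python3 - <<'E'
from plant import bot
from h import *
o=bot.get_obs();m=bot.camera_model("wrist")
for px,n in(((376,231),2),((101,274),3)):
    b=wray(m,o,px,112);d=b-HUB[n];print(n,b,np.hypot(*d),np.degrees(np.arctan2(d[1],d[0])))
print(wray(m,o,(153,248),126),HUB[3])
E
```

```text
2 [431.58339156  10.08458547] 51.41588372305497 -154.52431231795597
3 [ 537.7839329  -138.99339722] 53.78326968920365 -36.768009387154805
[ 497.11822117 -108.35281525] (494.7, -106.8)
```

```bash
python3 -m jog '[[-0.9,-1.3,22,0,0,0],[0,0,22,0,0,0],[0,0,22,0,0,0],[0,0,0,0,0,0],[0,0,0,0,0,0]]'
python3 -m jog '[[0,3,0,0,0,0],[0,3,0,0,0,0],[0,2,0,0,0,0],[0.89,1.1,0,0,0,0.0349],[0.89,1.1,0,0,0,0.0349],[0,0,0,0,0,0]]'
python3 -c "
from plant import bot
from h import *
status(2,bot.get_obs())"
```

```text
time: 3.3
tool_pos: [465.9, -12.1, 98.3]
tcp_rot: [3.141, -0.0, -2.684]
contact_force: [1.0, 1.0, 0.3]
grip_width: 0.6
finger_force: 0.0
time: 3.9
tool_pos: [460.0, -4.0, 98.1]
tcp_rot: [-3.141, 0.0, -2.754]
contact_force: [0.2, 0.4, 0.0]
grip_width: 0.4
finger_force: 0.0
rad 30.4 tan -26.7 z 98.1 yaw-phi -157.8  turned 4.0 F_t 0.3 F_r -0.4 Fz 0.0 t=3.90
```

```bash
python3 -m jog '[[0,2,0,0,0,0],[0,2,0,0,0,0],[0,0,0,0,0,0]]'
python3 -m jog '[[0,2,0,0,0,0],[0,2,0,0,0,0],[0,0,0,0,0,0]]'
python3 -m jog '[[0,2,0,0,0,0],[0,2,0,0,0,0],[0,0,0,0,0,0]]'
python3 -c "
from plant import bot
from h import *
status(2,bot.get_obs())
cv2.imwrite('pics/w2.png',bot.capture('wrist')[:,:,::-1])"
```

```text
time: 4.2
tool_pos: [458.6, -1.1, 98.0]
tcp_rot: [-3.14, -0.0, -2.753]
contact_force: [-0.5, -5.3, 0.9]
grip_width: 0.3
finger_force: 2.1
time: 4.5
tool_pos: [456.9, 1.8, 98.0]
tcp_rot: [-3.139, -0.001, -2.753]
contact_force: [-1.6, -10.3, 2.1]
grip_width: 0.7
finger_force: 4.4
time: 4.8
tool_pos: [454.7, 5.4, 97.9]
tcp_rot: [-3.14, -0.003, -2.753]
contact_force: [-4.5, -10.8, 4.0]
grip_width: 0.5
finger_force: 5.1
rad 31.8 tan -15.9 z 97.9 yaw-phi -157.7  turned 3.9 F_t -8.3 F_r 8.2 Fz 4.0 t=4.80
```

View pics/w2.png

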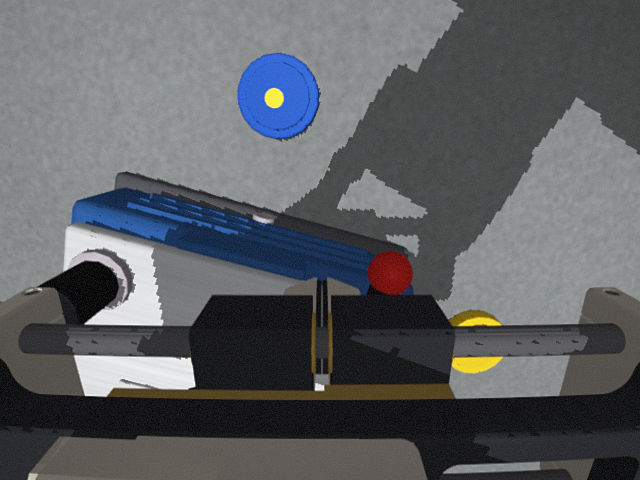

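The ball is now at (390,272), so the lever is moving and contact came at the predicted offset. I overran the tangential push without turning the tool, so I'll realign the tool to the lever.

```bash
cat >> h.py <<'E'
def lev(n,px,o,m,z=112):
    d=wray(m,o,px,z)-HUB[n];a=np.degrees(np.arctan2(d[1],d[0]));print("lever",n,a.round(1),np.hypot(*d).round(1),"turned",((PHI[n]-a)%360).round(1))
    return a
def align(n,o,a,rows,rad=31,off=26):
    ar=np.radians(a);u=np.array([np.cos(ar),np.sin(ar)]);t=np.array([np.sin(ar),-np.cos(ar)])
    plan(o,np.array(HUB[n])+rad*u-off*t,a+FLIP[n],rows)
E
python3 -c "
from plant import bot
from h import *
o=bot.get_obs();a=lev(2,(390,273),o,bot.camera_model('wrist'));align(2,o,a,3,off=28)"
```

```text
lever 2 -173.0 52.3 turned 19.2
row [ 1.75 -1.13] dz 0 rz 0.088 x 3 | deg/row 5.04 q6 end -106.7 len 2.1
```

```bash
python3 -m jog '[[0,-3,0,0,0,0],[1.75,0,0,0,0,0.088],[1.75,-0.4,0,0,0,0.088],[1.75,0,0,0,0,0.088],[0,0,0,0,0,0]]'
python3 -m jog '[[3.32,4.57,0,0,0,0.1396],[3.32,4.57,0,0,0,0.1396],[3.32,4.57,0,0,0,0.1396],[3.32,4.57,0,0,0,0.1396],[3.32,4.57,0,0,0,0.1396],[3.32,4.57,0,0,0,0.1396]]'
python3 -c "
from plant import bot
from h import *
status(2,bot.get_obs())"
```

```text
time: 5.35
tool_pos: [451.6, 2.4, 97.7]
tcp_rot: [3.141, 0.0, -3.019]
contact_force: [-0.9, 0.1, 0.1]
grip_width: 0.7
finger_force: 0.0
time: 5.95
tool_pos: [438.0, 32.0, 97.3]
tcp_rot: [-3.139, -0.001, 2.425]
contact_force: [-1.5, -5.7, -2.5]
grip_width: 0.0
finger_force: 2.7
rad 30.1 tan -26.4 z 97.3 yaw-phi 139.0  turned 67.2 F_t -5.3 F_r -2.7 Fz -2.5 t=5.95
```

```bash
python3 -m jog '[[3.32,4.57,0,0,0,0.1396],[3.32,4.57,0,0,0,0.1396],[3.32,4.57,0,0,0,0.1396],[3.32,4.57,0,0,0,0.1396],[3.32,4.57,0,0,0,0.1396],[3.32,4.57,0,0,0,0.1396],[3.32,4.57,0,0,0,0.1396],[3.32,4.57,0,0,0,0.1396],[0,0,0,0,0,0]]'
python3 -c "
from plant import bot
from h import *
status(2,bot.get_obs())"
python3 -m jog '[[0.89,1.1,0,0,0,0.0349],[0.89,1.1,0,0,0,0.0349],[0.89,1.1,0,0,0,0.0349],[0.89,1.1,0,0,0,0.0349]]'
python3 -m jog '[[0.89,1.1,0,0,0,0.0349],[0.89,1.1,0,0,0,0.0349],[0,0,0,0,0,0]]'
python3 -c "
from plant import bot
from h import *
status(2,bot.get_obs())"
```

```text
time: 6.85
tool_pos: [459.9, 69.1, 96.5]
tcp_rot: [-3.136, 0.001, 1.31]
contact_force: [-3.5, -0.5, -1.0]
grip_width: 0.4
finger_force: 2.1
rad 31.0 tan -27.0 z 96.5 yaw-phi 75.1  turned 131.1 F_t -3.2 F_r -1.3 Fz -1.0 t=6.85
time: 7.25
tool_pos: [464.6, 71.3, 96.5]
tcp_rot: [-3.135, 0.002, 1.173]
contact_force: [-5.1, 1.6, -2.5]
grip_width: 0.3
finger_force: 3.0
time: 7.55
tool_pos: [467.5, 72.1, 96.5]
tcp_rot: [-3.135, 0.002, 1.104]
contact_force: [-5.9, 1.9, -2.6]
grip_width: 0.5
finger_force: 2.8
rad 30.9 tan -27.3 z 96.5 yaw-phi 63.3  turned 142.9 F_t -6.2 F_r -0.9 Fz -2.6 t=7.55
```

```bash
cat > ck.py <<'E'
import sys
from plant import bot
from h import *
o=bot.get_obs();status(int(sys.argv[1]),o)
sys.exit(int(np.hypot(*o["contact_force"][:2])>11))
E
python3 -m jog '[[0.89,1.1,0,0,0,0.0349],[0,0,0,0,0,0]]' >/dev/null; python3 ck.py 2 && python3 -m jog '[[0.89,1.1,0,0,0,0.0349],[0.89,1.1,0,0,0,0.0349]]' >/dev/null; python3 ck.py 2 && python3 -m jog '[[0.89,1.1,0,0,0,0.0349],[0.89,1.1,0,0,0,0.0349]]' >/dev/null ; python3 ck.py 2 && python3 -m jog '[[0.89,1.1,0,0,0,0.0349],[0.89,1.1,0,0,0,0.0349]]' >/dev/null ; python3 ck.py 2 && python3 -m jog '[[0.89,1.1,0,0,0,0.0349],[0.89,1.1,0,0,0,0.0349]]' >/dev/null ; python3 ck.py 2 && python3 -m jog '[[0.89,1.1,0,0,0,0.0349],[0.89,1.1,0,0,0,0.0349]]' >/dev/null;  python3 ck.py 2
```

```text
rad 30.9 tan -27.3 z 96.6 yaw-phi 61.3  turned 144.9 F_t -5.6 F_r -0.9 Fz -2.5 t=7.75
rad 30.8 tan -27.5 z 96.6 yaw-phi 57.2  turned 149.0 F_t -7.3 F_r 0.2 Fz -3.7 t=7.95
rad 30.7 tan -27.5 z 96.5 yaw-phi 53.2  turned 153.0 F_t -7.2 F_r -0.3 Fz -3.1 t=8.15
rad 30.7 tan -27.5 z 96.5 yaw-phi 49.2  turned 157.0 F_t -6.7 F_r -1.5 Fz -3.4 t=8.35
rad 30.7 tan -27.6 z 96.5 yaw-phi 45.2  turned 161.0 F_t -7.9 F_r -0.9 Fz -3.3 t=8.55
rad 30.6 tan -27.7 z 96.4 yaw-phi 41.2  turned 165.0 F_t -7.9 F_r -0.3 Fz -3.5 t=8.75
```

```bash

python3 -m jog '[[0.89,1.1,0,0,0,0.0349],[0.89,1.1,0,0,0,0.0349]]' >/dev/null; python3 ck.py 2 && python3 -m jog '[[0.89,1.1,0,0,0,0.0349],[0.89,1.1,0,0,0,0.0349]]' >/dev/null; python3 ck.py 2 && python3 -m jog '[[0.89,1.1,0,0,0,0.0349],[0.89,1.1,0,0,0,0.0349]]' >/dev/null ; python3 ck.py 2 && python3 -m jog '[[0.89,1.1,0,0,0,0.0349],[0.89,1.1,0,0,0,0.0349]]' >/dev/null ; python3 ck.py 2 && python3 -m jog '[[0.89,1.1,0,0,0,0.0349],[0.89,1.1,0,0,0,0.0349]]' >/dev/null ; python3 ck.py 2 && python3 -m jog '[[0.89,1.1,0,0,0,0.0349],[0.89,1.1,0,0,0,0.0349]]' >/dev/null;  python3 ck.py 2
```

```text
rad 30.1 tan -29.0 z 96.3 yaw-phi 37.2  turned 169.0 F_t -16.3 F_r -1.1 Fz 0.8 t=8.95
rad 30.1 tan -29.0 z 96.3 yaw-phi 37.2  turned 169.0 F_t -16.3 F_r -1.1 Fz 0.8 t=8.95
rad 30.1 tan -29.0 z 96.3 yaw-phi 37.2  turned 169.0 F_t -16.3 F_r -1.1 Fz 0.8 t=8.95
rad 30.1 tan -29.0 z 96.3 yaw-phi 37.2  turned 169.0 F_t -16.3 F_r -1.1 Fz 0.8 t=8.95
rad 30.1 tan -29.0 z 96.3 yaw-phi 37.2  turned 169.0 F_t -16.3 F_r -1.1 Fz 0.8 t=8.95
rad 30.1 tan -29.0 z 96.3 yaw-phi 37.2  turned 169.0 F_t -16.3 F_r -1.1 Fz 0.8 t=8.95
```

```bash

python3 -m jog '[[0.89,1.1,0,0,0,0.0349],[0,0,0,0,0,0]]' >/dev/null; python3 ck.py 2
```

```text
rad 29.7 tan -30.2 z 96.2 yaw-phi 35.2  turned 171.0 F_t -17.5 F_r -2.2 Fz 1.7 t=9.15
```

```bash

python3 -m jog '[[0,1.5,0,0,0,0],[0,0,0,0,0,0]]' >/dev/null; python3 ck.py 2; python3 -c "
from h import *
arc(2,-8);arc(4,8,rad=31,off=26)"
```

```text
rad 29.7 tan -29.9 z 96.3 yaw-phi 35.3  turned 170.9 F_t -23.1 F_r -1.4 Fz 3.9 t=9.35
arc 2 -8 [-3.92 -4.06] -0.1396
arc 4 8 [-3.32 -4.57] 0.1396
```

```bash

python3 -m jog '[[0,-4,0,0,0,0],[0,-6,0,0,0,0],[0,0,-30,0,0,0],[0,0,-40,0,0,0],[0,0,0,0,0,0]]'; python3 -c "
from plant import bot
from h import *
o=bot.get_obs();xy,y=start(4);print(xy,y,o['joint_positions']);plan(o,xy,y,24,z=165)"
```

```text
time: 9.85
tool_pos: [488.3, 78.2, 172.7]
tcp_rot: [3.135, -0.009, 0.615]
contact_force: [0.8, -0.3, -0.4]
grip_width: 0.5
finger_force: 0.0
[646.58092307 -45.92894816] 206.1 [3.55341500e-03 3.33650255e-01 1.69792354e+00 1.29200430e-04
 1.09900609e+00 9.59200066e-01]
row [-11.37   5.25] dz 0.32 rz -0.1242 x 24 | deg/row -7.12 q6 end -126.9 len 12.5
```

```bash

python3 -m jog '[[-11.37,5.25,0.3,0,0,-0.1242],[-11.37,5.25,0.3,0,0,-0.1242],[-11.37,5.25,0.3,0,0,-0.1242],[-11.37,5.25,0.3,0,0,-0.1242],[-11.37,5.25,0.3,0,0,-0.1242],[-11.37,5.25,0.3,0,0,-0.1242],[-11.37,5.25,0.3,0,0,-0.1242],[-11.37,5.25,0.3,0,0,-0.1242],[-11.37,5.25,0.3,0,0,-0.1242],[-11.37,5.25,0.3,0,0,-0.1242],[-11.37,5.25,0.3,0,0,-0.1242],[-11.37,5.25,0.3,0,0,-0.1242]]' >/dev/null
python3 -m jog '[[-11.37,5.25,0.3,0,0,-0.1242],[-11.37,5.25,0.3,0,0,-0.1242],[-11.37,5.25,0.3,0,0,-0.1242],[-11.37,5.25,0.3,0,0,-0.1242],[-11.37,5.25,0.3,0,0,-0.1242],[-11.37,5.25,0.3,0,0,-0.1242],[-11.37,5.25,0.3,0,0,-0.1242],[-11.37,5.25,0.3,0,0,-0.1242],[-11.37,5.25,0.3,0,0,-0.1242],[-11.37,5.25,0.3,0,0,-0.1242],[-11.37,5.25,0.3,0,0,-0.1242],[-11.37,5.25,0.3,0,0,-0.1242]]' > /dev/null
python3 -m jog '[[0,0,0,0,0,0],[0,0,0,0,0,0]]'
python3 -c "
from plant import bot
from h import *
o=bot.get_obs();xy,y=start(4);plan(o,xy,y,2,z=97);status(4,o);print(o['joint_positions'])
cv2.imwrite('pics/w3.png',bot.capture('wrist')[:,:,::-1])
"
```

```text
time: 12.45
tool_pos: [642.6, -46.7, 159.9]
tcp_rot: [3.141, -0.0, -2.692]
contact_force: [-0.2, 0.1, -0.3]
grip_width: 0.3
finger_force: 0.0
row [-1.97 -0.54] dz 31.47 rz -0.0028 x 2 | deg/row -0.16 q6 end -126.9 len 2.0
rad 26.9 tan -35.2 z 159.9 yaw-phi -154.2  turned 0.3 F_t -0.2 F_r -0.2 Fz -0.3 t=12.45
[-1.91318471e-01  6.14440651e-01  1.26179479e+00 -1.55807986e-04
  1.26583533e+00 -2.21202934e+00]
```

View pics/w3.png

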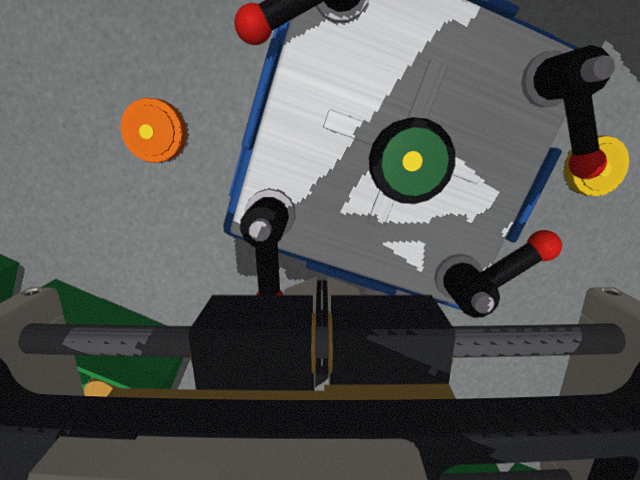

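The level at (412,160) still stands. Nut 4's hub is at (260,230) with its bar running to (268,296). Nut 1's hub is at (482,302) with its ball at (545,245). Nut 2's hub is at (598,68) with its ball at (588,163).

```bash
python3 -c "
from plant import bot
from h import *
o=bot.get_obs();m=bot.camera_model('wrist')
for n,p in((4,(260,231)),(1,(482,303)),(2,(598,68))):print(n,wray(m,o,p,126 if n!=2 else 122),HUB[n])
lev(4,(268,299),o,m,112);lev(1,(545,245),o,m);lev(2,(588,163),o,m,108)
print('level',wray(m,o,(412,161),102))"
python3 -m jog '[[-2,-0.5,20,0,0,0],[-2,-0.5,22,0,0,0],[0,0,20,0,0,0],[0,0,0,0,0,0]]'
python3 -m jog '[[0,-4,0,0,0,0],[0,-2,0,0,0,0],[0,-2,0,0,0,0],[0,0,0,0,0,0]]' >/dev/null; python3 ck.py 4
```

```text
4 [635.91319655 -90.22567916] (633.7, -90.1)
1 [619.18349416  51.21031383] (617.0, 48.9)
2 [475.65102428  35.97276188] (478.0, 32.2)
lever 4 24.8 52.1 turned 1.3
lever 1 150.2 53.3 turned 0.2
lever 2 46.6 54.5 turned 159.6
level [562.69534044 -24.96725843]
time: 12.9
tool_pos: [644.6, -46.0, 95.6]
tcp_rot: [3.138, -0.005, -2.692]
contact_force: [0.4, 0.4, 0.4]
grip_width: 0.7
finger_force: 0.0
rad 31.4 tan -25.4 z 99.5 yaw-phi -154.1  turned 0.2 F_t 0.3 F_r 0.7 Fz -0.2 t=13.30
```

```bash

python3 -m jog '[[-0.89,-1.1,2,0,0,0.0349],[-1.7,-2.25,0,0,0,0.0698],[-3.32,-4.57,0,0,0,0.1396],[-3.32,-4.57,0,0,0,0.1396],[-3.32,-4.57,0,0,0,0.1396]]' >/dev/null; python3 ck.py 4 && python3 -m jog '[[-3.32,-4.57,0,0,0,0.1396],[-3.32,-4.57,0,0,0,0.1396],[-3.32,-4.57,0,0,0,0.1396],[-3.32,-4.57,0,0,0,0.1396],[-3.32,-4.57,0,0,0,0.1396],[-3.32,-4.57,0,0,0,0.1396]]' >/dev/null; python3 ck.py 4 && python3 -m jog '[[-3.32,-4.57,0,0,0,0.1396],[-3.32,-4.57,0,0,0,0.1396],[-3.32,-4.57,0,0,0,0.1396],[-3.32,-4.57,0,0,0,0.1396],[-3.32,-4.57,0,0,0,0.1396],[0,0,0,0,0,0]]' >/dev/null; python3 ck.py 4
```

```text
rad 30.6 tan -27.9 z 96.8 yaw-phi 175.6  turned 30.5 F_t -5.6 F_r -0.9 Fz -0.5 t=13.80
rad 30.1 tan -27.7 z 96.3 yaw-phi 127.6  turned 78.5 F_t -5.4 F_r -0.9 Fz -3.3 t=14.40
rad 30.8 tan -26.9 z 97.1 yaw-phi 87.8  turned 118.3 F_t -2.9 F_r -1.5 Fz -0.1 t=15.00
```

```bash

python3 -m jog '[[-1.7,-2.25,0,0,0,0.0698],[-1.7,-2.25,0,0,0,0.0698],[-1.7,-2.25,0,0,0,0.0698],[-1.7,-2.25,0,0,0,0.0698],[-1.7,-2.25,0,0,0,0.0698],[-1.7,-2.25,0,0,0,0.0698]]' >/dev/null; python3 ck.py 4 && python3 -m jog '[[-0.89,-1.1,0,0,0,0.0349],[-0.89,-1.1,0,0,0,0.0349]]' >/dev/null; python3 ck.py 4 && python3 -m jog '[[-0.89,-1.1,0,0,0,0.0349],[-0.89,-1.1,0,0,0,0.0349]]' >/dev/null; python3 ck.py 4 && python3 -m jog '[[-0.89,-1.1,0,0,0,0.0349],[-0.89,-1.1,0,0,0,0.0349]]' >/dev/null; python3 ck.py 4 && python3 -m jog '[[-0.89,-1.1,0,0,0,0.0349],[-0.89,-1.1,0,0,0,0.0349]]' >/dev/null; python3 ck.py 4 && python3 -m jog '[[-0.89,-1.1,0,0,0,0.0349],[-0.89,-1.1,0,0,0,0.0349]]' >/dev/null; python3 ck.py 4
```

```text
rad 30.6 tan -27.4 z 97.2 yaw-phi 64.0  turned 142.1 F_t -5.4 F_r -0.7 Fz -1.7 t=15.60
rad 30.7 tan -27.4 z 97.3 yaw-phi 60.0  turned 146.1 F_t -5.1 F_r -0.2 Fz -1.9 t=15.80
rad 30.6 tan -27.4 z 97.3 yaw-phi 56.0  turned 150.1 F_t -5.7 F_r -1.4 Fz -1.8 t=16.00
rad 30.6 tan -27.4 z 97.3 yaw-phi 52.0  turned 154.1 F_t -5.7 F_r -0.8 Fz -2.1 t=16.20
rad 30.7 tan -27.4 z 97.3 yaw-phi 48.0  turned 158.1 F_t -5.9 F_r -0.7 Fz -1.8 t=16.40
rad 30.6 tan -27.4 z 97.3 yaw-phi 44.0  turned 162.1 F_t -5.7 F_r -1.3 Fz -1.3 t=16.60
```

```bash

python3 ck.py 4 && python3 -m jog '[[-0.89,-1.1,0,0,0,0.0349],[-0.89,-1.1,0,0,0,0.0349]]' >/dev/null; python3 ck.py 4 && python3 -m jog '[[-0.89,-1.1,0,0,0,0.0349],[-0.89,-1.1,0,0,0,0.0349]]' >/dev/null; python3 ck.py 4 && python3 -m jog '[[-0.89,-1.1,0,0,0,0.0349],[-0.89,-1.1,0,0,0,0.0349]]' >/dev/null; python3 ck.py 4 && python3 -m jog '[[-0.89,-1.1,0,0,0,0.0349],[-0.89,-1.1,0,0,0,0.0349]]' >/dev/null; python3 ck.py 4 && python3 -m jog '[[-0.89,-1.1,0,0,0,0.0349],[-0.89,-1.1,0,0,0,0.0349]]' >/dev/null; python3 ck.py 4 && python3 -m jog '[[-0.89,-1.1,0,0,0,0.0349],[-0.89,-1.1,0,0,0,0.0349]]' >/dev/null; python3 ck.py 4 && python3 -m jog '[[-0.89,-1.1,0,0,0,0.0349],[-0.89,-1.1,0,0,0,0.0349]]' >/dev/null; python3 ck.py 4
```

```text
rad 30.6 tan -27.4 z 97.3 yaw-phi 44.0  turned 162.1 F_t -5.7 F_r -1.3 Fz -1.3 t=16.60
rad 30.3 tan -28.5 z 97.7 yaw-phi 40.0  turned 166.1 F_t -10.0 F_r -1.8 Fz -1.1 t=16.80
rad 29.5 tan -30.5 z 98.5 yaw-phi 36.0  turned 170.1 F_t -15.8 F_r -3.7 Fz -2.9 t=17.00
rad 29.5 tan -30.5 z 98.5 yaw-phi 36.0  turned 170.1 F_t -15.8 F_r -3.7 Fz -2.9 t=17.00
rad 29.5 tan -30.5 z 98.5 yaw-phi 36.0  turned 170.1 F_t -15.8 F_r -3.7 Fz -2.9 t=17.00
rad 29.5 tan -30.5 z 98.5 yaw-phi 36.0  turned 170.1 F_t -15.8 F_r -3.7 Fz -2.9 t=17.00
rad 29.5 tan -30.5 z 98.5 yaw-phi 36.0  turned 170.1 F_t -15.8 F_r -3.7 Fz -2.9 t=17.00
rad 29.5 tan -30.5 z 98.5 yaw-phi 36.0  turned 170.1 F_t -15.8 F_r -3.7 Fz -2.9 t=17.00
```

```bash

python3 -m jog '[[0,-1.5,0,0,0,0],[0,0,0,0,0,0]]' >/dev/null; python3 ck.py 4;python3 -m jog '[[0,-1,0,0,0,0],[0,0,0,0,0,0]]' >/dev/null; python3 ck.py 4
python3 -m jog '[[0,4,0,0,0,0],[0,6,0,0,0,0],[0,0,-30,0,0,0],[0,0,-40,0,0,0],[0,0,0,0,0,0]]'; python3 -c "
from plant import bot
from h import *
o=bot.get_obs();xy,y=start(1);print(xy,y,o['joint_positions']);plan(o,xy,y,18,z=165);plan(o,xy,y,16,z=165)"
```

```text
rad 29.4 tan -30.2 z 99.0 yaw-phi 36.1  turned 170.0 F_t -17.6 F_r -2.8 Fz -1.5 t=17.20
rad 29.4 tan -29.9 z 99.6 yaw-phi 36.1  turned 170.0 F_t -17.9 F_r -2.3 Fz -0.3 t=17.40
time: 17.9
tool_pos: [630.5, -135.8, 172.4]
tcp_rot: [3.134, -0.005, 0.63]
contact_force: [1.1, -0.7, 0.9]
grip_width: 0.6
finger_force: 0.0
[573.25163372  34.64937026] 150.4 [-3.30913733e-01  6.00110527e-01  1.25246362e+00 -7.08450206e-05
  1.28003774e+00  6.10413255e-01]
row [11.25 -3.76] dz 0.41 rz -0.1109 x 18 | deg/row -6.35 q6 end -64.6 len 11.9
row [12.62 -4.32] dz 0.46 rz -0.1247 x 16 | deg/row -7.15 q6 end -64.6 len 13.3
```

```bash

python3 -m jog '[[11.25,-3.76,0.3,0,0,-0.1109],[11.25,-3.76,0.3,0,0,-0.1109],[11.25,-3.76,0.3,0,0,-0.1109],[11.25,-3.76,0.3,0,0,-0.1109],[11.25,-3.76,0.3,0,0,-0.1109],[11.25,-3.76,0.3,0,0,-0.1109],[11.25,-3.76,0.3,0,0,-0.1109],[11.25,-3.76,0.3,0,0,-0.1109],[11.25,-3.76,0.3,0,0,-0.1109]]' >/dev/null
python3 -m jog '[[11.25,-3.76,0.3,0,0,-0.1109],[11.25,-3.76,0.3,0,0,-0.1109],[11.25,-3.76,0.3,0,0,-0.1109],[11.25,-3.76,0.3,0,0,-0.1109],[11.25,-3.76,0.3,0,0,-0.1109],[11.25,-3.76,0.3,0,0,-0.1109],[11.25,-3.76,0.3,0,0,-0.1109],[11.25,-3.76,0.3,0,0,-0.1109],[11.25,-3.76,0.3,0,0,-0.1109],[0,0,0,0,0,0],[0,0,0,0,0,0]]' >/dev/null
python3 -c "
from plant import bot
from h import *
o=bot.get_obs();xy,y=start(1,gap=6);plan(o,xy,y,1,z=96);status(1,o);print(o['joint_positions'])
cv2.imwrite('pics/t2.png',cv2.resize(bot.capture('top')[150:350,200:440,::-1],None,fx=3,fy=3))
"
```

```text
row [-2.07  2.12] dz 65.04 rz -0.0034 x 1 | deg/row -0.2 q6 end -64.4 len 3.0
rad 33.0 tan -34.2 z 161.0 yaw-phi 150.2  turned 0.2 F_t 0.6 F_r 0.1 Fz -0.1 t=19.90
[-7.16134449e-02  4.85856111e-01  1.48720871e+00 -9.54071525e-05
  1.16882615e+00 -1.12235425e+00]
```

View pics/t2.png

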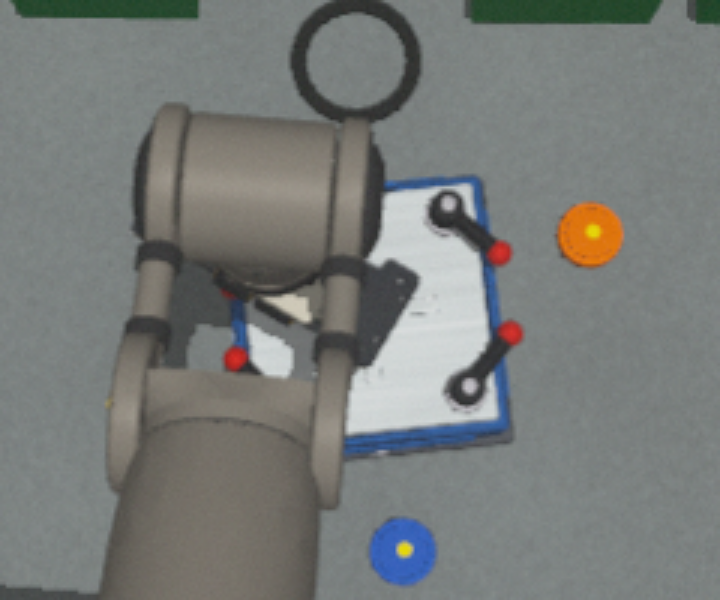

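From above, nuts 2 and 4 have swung round, with their balls at (235,358) and (500,253) in the crop. Next is nut 1.

```bash

python3 -m jog '[[-2,1,22,0,0,0],[0,0,22,0,0,0],[0,0,20,0,0,0],[0,0,0,0,0,0]]' ; python3 ck.py 1
python3 -m jog '[[0,3,0,0,0,0],[0,3,0,0,0,0],[0,1,0,0,0,0],[0,0,0,0,0,0]]' >/dev/null; python3 ck.py 1
```

```text
time: 20.35
tool_pos: [572.2, 35.2, 94.3]
tcp_rot: [-3.139, -0.005, 2.622]
contact_force: [-0.5, -0.5, -0.4]
grip_width: 0.6
finger_force: 0.0
rad 32.1 tan -34.1 z 94.3 yaw-phi 150.2  turned 0.2 F_t -0.7 F_r 0.2 Fz -0.4 t=20.35
rad 30.7 tan -25.7 z 98.0 yaw-phi 150.3  turned 0.1 F_t -0.8 F_r 0.2 Fz -0.6 t=20.75
```

```bash

python3 -m jog '[[0.89,1.1,1.5,0,0,0.0349],[1.7,2.25,0,0,0,0.0698],[3.32,4.57,0,0,0,0.1396],[3.32,4.57,0,0,0,0.1396],[3.32,4.57,0,0,0,0.1396]]' >/dev/null; python3 ck.py 1 && python3 -m jog '[[3.32,4.57,0,0,0,0.1396],[3.32,4.57,0,0,0,0.1396],[3.32,4.57,0,0,0,0.1396],[3.32,4.57,0,0,0,0.1396],[3.32,4.57,0,0,0,0.1396],[3.32,4.57,0,0,0,0.1396]]' >/dev/null; python3 ck.py 1 && python3 -m jog '[[3.32,4.57,0,0,0,0.1396],[3.32,4.57,0,0,0,0.1396],[3.32,4.57,0,0,0,0.1396],[3.32,4.57,0,0,0,0.1396],[3.32,4.57,0,0,0,0.1396],[0,0,0,0,0,0]]' >/dev/null; python3 ck.py 1 && python3 -m jog '[[1.7,2.25,0,0,0,0.0698],[1.7,2.25,0,0,0,0.0698],[1.7,2.25,0,0,0,0.0698],[1.7,2.25,0,0,0,0.0698],[1.7,2.25,0,0,0,0.0698],[0,0,0,0,0,0]]' >/dev/null; python3 ck.py 1
```

```text
rad 30.7 tan -27.3 z 95.7 yaw-phi 120.0  turned 30.4 F_t -3.4 F_r -1.4 Fz -1.7 t=21.25
rad 30.8 tan -28.1 z 95.0 yaw-phi 72.0  turned 78.4 F_t -4.6 F_r 0.8 Fz -3.8 t=21.85
rad 30.8 tan -26.7 z 95.2 yaw-phi 32.3  turned 118.1 F_t -2.6 F_r 0.3 Fz -1.8 t=22.45
rad 30.7 tan -26.1 z 95.6 yaw-phi 12.5  turned 137.9 F_t -3.1 F_r 0.2 Fz -3.1 t=23.05
```

```bash

python3 ck.py 1 && python3 -m jog '[[0.89,1.1,0,0,0,0.0349],[0.89,1.1,0,0,0,0.0349]]' >/dev/null; python3 ck.py 1 && python3 -m jog '[[0.89,1.1,0,0,0,0.0349],[0.89,1.1,0,0,0,0.0349]]' >/dev/null; python3 ck.py 1 && python3 -m jog '[[0.89,1.1,0,0,0,0.0349],[0.89,1.1,0,0,0,0.0349]]' >/dev/null; python3 ck.py 1 && python3 -m jog '[[0.89,1.1,0,0,0,0.0349],[0.89,1.1,0,0,0,0.0349]]' >/dev/null; python3 ck.py 1 && python3 -m jog '[[0.89,1.1,0,0,0,0.0349],[0.89,1.1,0,0,0,0.0349]]' >/dev/null; python3 ck.py 1 && python3 -m jog '[[0.89,1.1,0,0,0,0.0349],[0.89,1.1,0,0,0,0.0349]]' >/dev/null; python3 ck.py 1 && python3 -m jog '[[0.89,1.1,0,0,0,0.0349],[0.89,1.1,0,0,0,0.0349]]' >/dev/null; python3 ck.py 1
```

```text
rad 30.7 tan -26.1 z 95.6 yaw-phi 12.5  turned 137.9 F_t -3.1 F_r 0.2 Fz -3.1 t=23.05
rad 30.6 tan -26.3 z 95.6 yaw-phi 8.5  turned 141.9 F_t -3.4 F_r -1.0 Fz -2.2 t=23.25
rad 30.6 tan -26.2 z 95.6 yaw-phi 4.5  turned 145.9 F_t -4.2 F_r 0.3 Fz -2.2 t=23.45
rad 30.6 tan -26.2 z 95.6 yaw-phi 0.5  turned 149.9 F_t -3.6 F_r -1.2 Fz -2.2 t=23.65
rad 30.6 tan -26.1 z 95.7 yaw-phi -3.5  turned 153.9 F_t -3.9 F_r -1.0 Fz -1.7 t=23.85
rad 30.7 tan -26.1 z 95.7 yaw-phi -7.5  turned 157.9 F_t -2.7 F_r -1.5 Fz -2.3 t=24.05
rad 30.7 tan -26.1 z 95.8 yaw-phi -11.5  turned 161.9 F_t -4.2 F_r -1.4 Fz -2.6 t=24.25
rad 30.8 tan -26.1 z 95.8 yaw-phi -15.5  turned 165.9 F_t -3.0 F_r -2.0 Fz -2.3 t=24.45
```

```bash

python3 ck.py 1 && python3 -m jog '[[0.89,1.1,0,0,0,0.0349],[0.89,1.1,0,0,0,0.0349]]' >/dev/null; python3 ck.py 1 && python3 -m jog '[[0.89,1.1,0,0,0,0.0349],[0.89,1.1,0,0,0,0.0349]]' >/dev/null; python3 ck.py 1 && python3 -m jog '[[0.89,1.1,0,0,0,0.0349],[0.89,1.1,0,0,0,0.0349]]' >/dev/null; python3 ck.py 1 && python3 -m jog '[[0.89,1.1,0,0,0,0.0349],[0.89,1.1,0,0,0,0.0349]]' >/dev/null; python3 ck.py 1 && python3 -m jog '[[0.89,1.1,0,0,0,0.0349],[0.89,1.1,0,0,0,0.0349]]' >/dev/null; python3 ck.py 1 && python3 -m jog '[[0.89,1.1,0,0,0,0.0349],[0.89,1.1,0,0,0,0.0349]]' >/dev/null; python3 ck.py 1 && python3 -m jog '[[0.89,1.1,0,0,0,0.0349],[0.89,1.1,0,0,0,0.0349]]' >/dev/null; python3 ck.py 1
```

```text
rad 30.8 tan -26.1 z 95.8 yaw-phi -15.5  turned 165.9 F_t -3.0 F_r -2.0 Fz -2.3 t=24.45
rad 30.8 tan -26.1 z 95.9 yaw-phi -19.5  turned 169.9 F_t -3.9 F_r -0.8 Fz -1.2 t=24.65
rad 30.9 tan -26.1 z 95.9 yaw-phi -23.5  turned 173.9 F_t -3.6 F_r -1.7 Fz -1.7 t=24.85
rad 30.9 tan -26.1 z 95.9 yaw-phi -27.5  turned 177.9 F_t -3.4 F_r -1.1 Fz -1.3 t=25.05
rad 31.0 tan -26.1 z 96.0 yaw-phi -31.5  turned 181.9 F_t -3.2 F_r -2.2 Fz -1.0 t=25.25
rad 31.1 tan -26.2 z 96.1 yaw-phi -35.5  turned 185.9 F_t -2.9 F_r -1.7 Fz -0.6 t=25.45
rad 31.1 tan -26.2 z 96.1 yaw-phi -39.5  turned 189.9 F_t -2.8 F_r -0.7 Fz -2.1 t=25.65
rad 31.2 tan -26.3 z 96.2 yaw-phi -43.5  turned 193.9 F_t -3.4 F_r -2.0 Fz -0.7 t=25.85
```

```bash

python3 ck.py 1 && python3 -m jog '[[0.89,1.1,0,0,0,0.0349],[0.89,1.1,0,0,0,0.0349]]' >/dev/null; python3 ck.py 1 && python3 -m jog '[[0.89,1.1,0,0,0,0.0349],[0.89,1.1,0,0,0,0.0349]]' >/dev/null; python3 ck.py 1 && python3 -m jog '[[0.89,1.1,0,0,0,0.0349],[0.89,1.1,0,0,0,0.0349]]' >/dev/null; python3 ck.py 1; python3 -c "
from plant import bot
print(bot.get_obs()['joint_positions'])"
```

```text
rad 31.2 tan -26.3 z 96.2 yaw-phi -43.5  turned 193.9 F_t -3.4 F_r -2.0 Fz -0.7 t=25.85
rad 30.8 tan -27.6 z 96.3 yaw-phi -47.5  turned 197.9 F_t -10.5 F_r -4.1 Fz -2.4 t=26.05
rad 30.8 tan -27.6 z 96.3 yaw-phi -47.5  turned 197.9 F_t -10.5 F_r -4.1 Fz -2.4 t=26.05
rad 30.8 tan -27.6 z 96.3 yaw-phi -47.5  turned 197.9 F_t -10.5 F_r -4.1 Fz -2.4 t=26.05
[-0.04949502  0.69867229  1.2886029   0.00311735  1.15055627  2.34863416]
```

```bash

python3 -m jog '[[0,1.5,0,0,0,0],[0,0,0,0,0,0]]' >/dev/null; python3 ck.py 1;python3 -m jog '[[0,1.2,0,0,0,0],[0,0,0,0,0,0]]' >/dev/null; python3 ck.py 1;python3 -m jog '[[0,1,0,0,0,0],[0,0,0,0,0,0]]' >/dev/null; python3 ck.py 1
```

```text
rad 30.8 tan -27.3 z 96.5 yaw-phi -47.4  turned 197.8 F_t -13.3 F_r -3.5 Fz -4.4 t=26.25
rad 30.8 tan -27.0 z 96.6 yaw-phi -47.4  turned 197.8 F_t -16.3 F_r -3.3 Fz -4.3 t=26.45
rad 30.8 tan -26.9 z 96.7 yaw-phi -47.4  turned 197.8 F_t -17.5 F_r -3.4 Fz -6.6 t=26.65
```

```bash

python3 -m jog '[[0,-4,0,0,0,0],[0,-6,0,0,0,0],[0,0,-30,0,0,0],[0,0,-40,0,0,0],[0,0,0,0,0,0]]'; python3 -c "
from plant import bot
from h import *
o=bot.get_obs();xy,y=start(3);print(xy,y,o['joint_positions']);plan(o,xy,y,24,z=162)"
```

```text
time: 27.15
tool_pos: [664.8, 46.7, 172.4]
tcp_rot: [-3.134, -0.009, -0.829]
contact_force: [0.0, 1.1, 0.5]
grip_width: 0.2
finger_force: 0.0
[539.82794986 -97.82959637] 143.6 [-4.43104508e-02  6.39070706e-01  1.18096107e+00 -9.30221548e-04
  1.30961934e+00  2.35590559e+00]
row [-13.28   1.18] dz 0.44 rz -0.139 x 24 | deg/row -7.96 q6 end -71.9 len 13.3
```

```bash

python3 -m jog '[[-13.28,1.18,0.3,0,0,-0.139],[-13.28,1.18,0.3,0,0,-0.139],[-13.28,1.18,0.3,0,0,-0.139],[-13.28,1.18,0.3,0,0,-0.139],[-13.28,1.18,0.3,0,0,-0.139],[-13.28,1.18,0.3,0,0,-0.139],[-13.28,1.18,0.3,0,0,-0.139],[-13.28,1.18,0.3,0,0,-0.139],[-13.28,1.18,0.3,0,0,-0.139],[-13.28,1.18,0.3,0,0,-0.139],[-13.28,1.18,0.3,0,0,-0.139],[-13.28,1.18,0.3,0,0,-0.139]]' >/dev/null
python3 -m jog '[[-13.28,1.18,0.3,0,0,-0.139],[-13.28,1.18,0.3,0,0,-0.139],[-13.28,1.18,0.3,0,0,-0.139],[-13.28,1.18,0.3,0,0,-0.139],[-13.28,1.18,0.3,0,0,-0.139],[-13.28,1.18,0.3,0,0,-0.139],[-13.28,1.18,0.3,0,0,-0.139],[-13.28,1.18,0.3,0,0,-0.139],[-13.28,1.18,0.3,0,0,-0.139],[-13.28,1.18,0.3,0,0,-0.139],[-13.28,1.18,0.3,0,0,-0.139],[-13.28,1.18,0.3,0,0,-0.139]]' >/dev/null
python3 -m jog '[[0,0,0,0,0,0],[0,0,0,0,0,0]]'
python3 -c "
from plant import bot
from h import *
o=bot.get_obs();xy,y=start(3);plan(o,xy,y,2,z=96);status(3,o);print(o['joint_positions'])
cv2.imwrite('pics/w4.png',bot.capture('wrist')[:,:,::-1])
"
```

```text
time: 29.75
tool_pos: [535.8, -96.9, 158.2]
tcp_rot: [-3.141, -0.001, 2.501]
contact_force: [-0.9, -0.2, 0.3]
grip_width: 0.9
finger_force: 0.0
row [-1.92  0.83] dz 31.1 rz -0.0026 x 2 | deg/row -0.15 q6 end -71.9 len 2.1
rad 27.0 tan -32.5 z 158.2 yaw-phi 143.3  turned 0.3 F_t 0.7 F_r -0.6 Fz 0.3 t=29.75
[-3.19590463e-01  4.40917547e-01  1.57190315e+00 -1.82605365e-04
  1.12937145e+00 -1.24986625e+00]
```

View pics/w4.png

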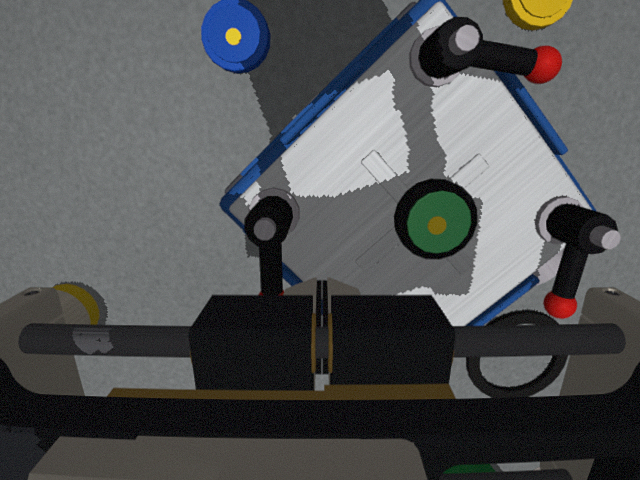

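The level at (437,218) is still in place. Nut 3's hub is at (264,229) with its bar running down to (271,294), and the finger is on the correct side of it. I'll go down beside it.

```bash

python3 -m jog '[[-2,0.8,20,0,0,0],[-2,0.8,20,0,0,0],[0,0,20,0,0,0],[0,0,0,0,0,0]]' ; python3 ck.py 3
python3 -m jog '[[0,-3,0,0,0,0],[0,-3,0,0,0,0],[0,-1.5,0,0,0,0],[0,0,0,0,0,0]]' >/dev/null; python3 ck.py 3
```

```text
time: 30.2
tool_pos: [538.3, -96.9, 96.2]
tcp_rot: [-3.14, -0.005, 2.503]
contact_force: [-0.9, 0.1, 0.7]
grip_width: 0.2
finger_force: 0.0
rad 29.1 tan -33.9 z 96.2 yaw-phi 143.4  turned 0.2 F_t 0.4 F_r -0.8 Fz 0.7 t=30.20
rad 31.8 tan -26.7 z 99.2 yaw-phi 143.4  turned 0.2 F_t -0.2 F_r 0.3 Fz 0.2 t=30.60
```

```bash

python3 -m jog '[[-0.89,-1.5,2.5,0,0,0.0349],[-1.7,-2.25,0,0,0,0.0698],[-3.32,-4.57,0,0,0,0.1396],[-3.32,-4.57,0,0,0,0.1396],[-3.32,-4.57,0,0,0,0.1396]]' >/dev/null; python3 ck.py 3 && python3 -m jog '[[-3.32,-4.57,0,0,0,0.1396],[-3.32,-4.57,0,0,0,0.1396],[-3.32,-4.57,0,0,0,0.1396],[-3.32,-4.57,0,0,0,0.1396],[-3.32,-4.57,0,0,0,0.1396],[-3.32,-4.57,0,0,0,0.1396]]' >/dev/null; python3 ck.py 3 && python3 -m jog '[[-3.32,-4.57,0,0,0,0.1396],[-3.32,-4.57,0,0,0,0.1396],[-3.32,-4.57,0,0,0,0.1396],[-3.32,-4.57,0,0,0,0.1396],[-3.32,-4.57,0,0,0,0.1396],[0,0,0,0,0,0]]' >/dev/null; python3 ck.py 3 && python3 -m jog '[[-1.7,-2.25,0,0,0,0.0698],[-1.7,-2.25,0,0,0,0.0698],[-1.7,-2.25,0,0,0,0.0698],[-1.7,-2.25,0,0,0,0.0698],[-1.7,-2.25,0,0,0,0.0698],[0,0,0,0,0,0]]' >/dev/null; python3 ck.py 3
```

```text
rad 31.0 tan -27.6 z 96.2 yaw-phi 113.1  turned 30.5 F_t -3.5 F_r -1.2 Fz -2.1 t=31.10
rad 30.7 tan -28.1 z 96.5 yaw-phi 65.1  turned 78.5 F_t -2.8 F_r -0.6 Fz -2.7 t=31.70
rad 30.7 tan -26.8 z 96.4 yaw-phi 25.4  turned 118.2 F_t -1.4 F_r -0.2 Fz -0.8 t=32.30
rad 30.7 tan -26.0 z 96.1 yaw-phi 5.7  turned 137.9 F_t -3.1 F_r 1.7 Fz -0.7 t=32.90
```

```bash

python3 ck.py 3 && python3 -m jog '[[-0.89,-1.1,0,0,0,0.0349],[-0.89,-1.1,0,0,0,0.0349]]' >/dev/null; python3 ck.py 3 && python3 -m jog '[[-0.89,-1.1,0,0,0,0.0349],[-0.89,-1.1,0,0,0,0.0349]]' >/dev/null; python3 ck.py 3 && python3 -m jog '[[-0.89,-1.1,0,0,0,0.0349],[-0.89,-1.1,0,0,0,0.0349]]' >/dev/null; python3 ck.py 3 && python3 -m jog '[[-0.89,-1.1,0,0,0,0.0349],[-0.89,-1.1,0,0,0,0.0349]]' >/dev/null; python3 ck.py 3 && python3 -m jog '[[-0.89,-1.1,0,0,0,0.0349],[-0.89,-1.1,0,0,0,0.0349]]' >/dev/null; python3 ck.py 3 && python3 -m jog '[[-0.89,-1.1,0,0,0,0.0349],[-0.89,-1.1,0,0,0,0.0349]]' >/dev/null; python3 ck.py 3 && python3 -m jog '[[-0.89,-1.1,0,0,0,0.0349],[-0.89,-1.1,0,0,0,0.0349]]' >/dev/null; python3 ck.py 3 && python3 -m jog '[[-0.89,-1.1,0,0,0,0.0349],[-0.89,-1.1,0,0,0,0.0349]]' >/dev/null; python3 ck.py 3 && python3 -m jog '[[-0.89,-1.1,0,0,0,0.0349],[-0.89,-1.1,0,0,0,0.0349]]' >/dev/null; python3 ck.py 3
```

```text
rad 30.7 tan -26.0 z 96.1 yaw-phi 5.7  turned 137.9 F_t -3.1 F_r 1.7 Fz -0.7 t=32.90
rad 30.5 tan -26.1 z 96.0 yaw-phi 1.7  turned 141.9 F_t -4.7 F_r 2.7 Fz -0.4 t=33.10
rad 30.6 tan -26.0 z 96.0 yaw-phi -2.3  turned 145.9 F_t -4.5 F_r 2.7 Fz -1.0 t=33.30
rad 30.8 tan -25.9 z 95.9 yaw-phi -6.3  turned 149.9 F_t -4.2 F_r 1.8 Fz -1.3 t=33.50
rad 30.9 tan -25.8 z 95.8 yaw-phi -10.3  turned 153.9 F_t -3.8 F_r 1.4 Fz -1.0 t=33.70
rad 31.0 tan -25.7 z 95.7 yaw-phi -14.3  turned 157.9 F_t -3.9 F_r 2.0 Fz -1.9 t=33.90
rad 31.0 tan -25.7 z 95.7 yaw-phi -18.3  turned 161.9 F_t -3.9 F_r 1.6 Fz -1.6 t=34.10
rad 31.1 tan -25.6 z 95.7 yaw-phi -22.3  turned 165.9 F_t -4.2 F_r 0.8 Fz -1.9 t=34.30
rad 31.1 tan -25.6 z 95.7 yaw-phi -26.3  turned 169.9 F_t -4.7 F_r 1.3 Fz -1.9 t=34.50
rad 31.2 tan -25.6 z 95.7 yaw-phi -30.3  turned 173.9 F_t -3.5 F_r 0.6 Fz -1.8 t=34.70
```

```bash

python3 ck.py 3 && python3 -m jog '[[-0.89,-1.1,0,0,0,0.0349],[-0.89,-1.1,0,0,0,0.0349]]' >/dev/null; python3 ck.py 3 && python3 -m jog '[[-0.89,-1.1,0,0,0,0.0349],[-0.89,-1.1,0,0,0,0.0349]]' >/dev/null; python3 ck.py 3 && python3 -m jog '[[-0.89,-1.1,0,0,0,0.0349],[-0.89,-1.1,0,0,0,0.0349]]' >/dev/null; python3 ck.py 3 && python3 -m jog '[[-0.89,-1.1,0,0,0,0.0349],[-0.89,-1.1,0,0,0,0.0349]]' >/dev/null; python3 ck.py 3 && python3 -m jog '[[-0.89,-1.1,0,0,0,0.0349],[-0.89,-1.1,0,0,0,0.0349]]' >/dev/null; python3 ck.py 3 && python3 -m jog '[[-0.89,-1.1,0,0,0,0.0349],[-0.89,-1.1,0,0,0,0.0349]]' >/dev/null; python3 ck.py 3 && python3 -m jog '[[-0.89,-1.1,0,0,0,0.0349],[-0.89,-1.1,0,0,0,0.0349]]' >/dev/null; python3 ck.py 3
```

```text
rad 31.2 tan -25.6 z 95.7 yaw-phi -30.3  turned 173.9 F_t -3.5 F_r 0.6 Fz -1.8 t=34.70
rad 31.3 tan -25.6 z 95.7 yaw-phi -34.3  turned 177.9 F_t -4.2 F_r 0.0 Fz -3.2 t=34.90
rad 31.4 tan -25.7 z 95.6 yaw-phi -38.3  turned 181.9 F_t -4.3 F_r 0.8 Fz -2.1 t=35.10
rad 31.4 tan -26.0 z 95.5 yaw-phi -42.3  turned 185.9 F_t -9.7 F_r -0.5 Fz -1.4 t=35.30
rad 31.0 tan -27.8 z 95.5 yaw-phi -46.2  turned 189.8 F_t -19.9 F_r -5.0 Fz -0.2 t=35.50
rad 31.0 tan -27.8 z 95.5 yaw-phi -46.2  turned 189.8 F_t -19.9 F_r -5.0 Fz -0.2 t=35.50
rad 31.0 tan -27.8 z 95.5 yaw-phi -46.2  turned 189.8 F_t -19.9 F_r -5.0 Fz -0.2 t=35.50
rad 31.0 tan -27.8 z 95.5 yaw-phi -46.2  turned 189.8 F_t -19.9 F_r -5.0 Fz -0.2 t=35.50
```

Nut 3 came up firm at 20 N. I'll retreat, then check nut 4's firmness, which had the lowest torque of the four.

```bash

python3 -m jog '[[0,4,0,0,0,0],[0,6,0,0,0,0],[0,0,-30,0,0,0],[0,0,-40,0,0,0],[0,0,0,0,0,0]]'; python3 -c "
from plant import bot
from h import *
o=bot.get_obs();print(o['joint_positions']);align(4,o,-138,14,off=37)"
```

```text
time: 36.0
tool_pos: [450.7, -109.7, 170.5]
tcp_rot: [-3.137, -0.008, -0.809]
contact_force: [0.2, 0.4, 0.5]
grip_width: 0.3
finger_force: 0.0
[-4.04745533e-01  2.84032700e-01  1.77867990e+00  1.06824644e-03
  1.06939434e+00  1.97424311e+00]
row [14.73  0.9 ] dz 0 rz -0.1101 x 14 | deg/row -6.31 q6 end 29.0 len 14.8
```

```bash

python3 -m jog '[[14.73,0.9,0,0,0,-0.1101],[14.73,0.9,0,0,0,-0.1101],[14.73,0.9,0,0,0,-0.1101],[14.73,0.9,0,0,0,-0.1101],[14.73,0.9,0,0,0,-0.1101],[14.73,0.9,0,0,0,-0.1101],[14.73,0.9,0,0,0,-0.1101]]' >/dev/null
python3 -m jog '[[14.73,0.9,0,0,0,-0.1101],[14.73,0.9,0,0,0,-0.1101],[14.73,0.9,0,0,0,-0.1101],[14.73,0.9,0,0,0,-0.1101],[14.73,0.9,0,0,0,-0.1101],[14.73,0.9,0,0,0,-0.1101],[14.73,0.9,0,0,0,-0.1101],[0,0,0,0,0,0],[0,0,0,0,0,0]]' >/dev/null
python3 ck.py 4; python3 -c "
from plant import bot
from h import *
o=bot.get_obs();align(4,o,-138,1,off=37)
cv2.imwrite('pics/w5.png',bot.capture('wrist')[:,:,::-1])"
```

```text
rad 33.0 tan -34.4 z 165.2 yaw-phi 41.8  turned 164.3 F_t -0.4 F_r 0.0 Fz 0.5 t=37.60
row [2.15 2.7 ] dz 0 rz -0.0041 x 1 | deg/row -0.24 q6 end 29.0 len 3.5
```

View pics/w5.png

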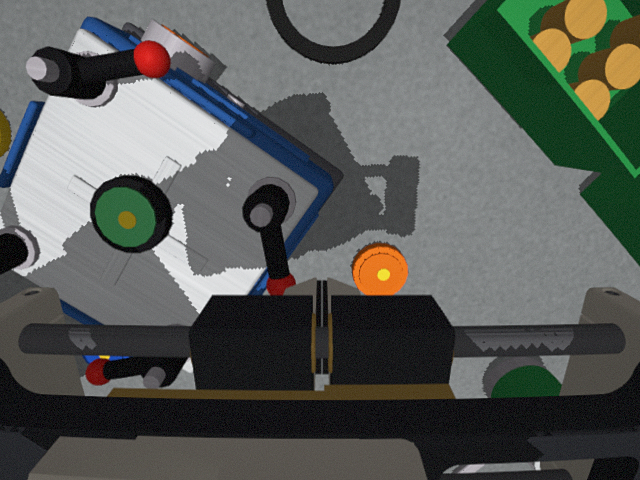

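Nut 4's hub is at (262,214) with its ball at (281,287), and the level at (130,213) is undisturbed.

```bash
python3 -c "
from plant import bot
from h import *
o=bot.get_obs();m=bot.camera_model('wrist')
h=wray(m,o,(262,214),122);b=wray(m,o,(281,288),108);d=b-h;print(h,b,np.hypot(*d),np.degrees(np.arctan2(d[1],d[0])))
lev(4,(281,288),o,m,108)"
```

```text
[633.06128404 -90.71031199] [ 597.52044398 -132.84345213] 55.12125552815967 -130.1488520816072
lever 4 -130.2 56.0 turned 156.3
```

```bash
python3 -c "
from plant import bot
from h import *
o=bot.get_obs();align(4,o,-130.5,1,off=34)"

```

```text
row [7.2  3.34] dz 0 rz -0.1356 x 1 | deg/row -7.77 q6 end 21.8 len 7.9
```

```bash

python3 -m jog '[[7.2,3.3,0,0,0,-0.1356],[0,0,24,0,0,0],[0,0,24,0,0,0],[0,0,21,0,0,0],[0,0,0,0,0,0]]' >/dev/null; python3 ck.py 4
python3 -m jog '[[0,-2.5,0,0,0,0],[0,-2.5,0,0,0,0],[0,-1.5,0,0,0,0],[0,0,0,0,0,0]]' >/dev/null; python3 ck.py 4 && python3 -m jog '[[0,-1.5,0,0,0,0],[0,0,0,0,0,0]]' >/dev/null; python3 ck.py 4 && python3 -m jog '[[0,-1.5,0,0,0,0],[0,0,0,0,0,0]]' >/dev/null; python3 ck.py 4 && python3 -m jog '[[0,-1.5,0,0,0,0],[0,0,0,0,0,0]]' >/dev/null; python3 ck.py 4
```

```text
rad 32.1 tan -32.3 z 93.7 yaw-phi 49.5  turned 156.6 F_t 0.7 F_r 0.0 Fz -0.5 t=38.15
rad 30.4 tan -28.0 z 98.1 yaw-phi 49.6  turned 156.5 F_t 0.3 F_r -0.2 Fz 0.7 t=38.55
rad 30.5 tan -26.3 z 97.2 yaw-phi 49.6  turned 156.5 F_t -0.5 F_r -0.0 Fz -0.2 t=38.75
rad 30.6 tan -24.6 z 96.9 yaw-phi 49.6  turned 156.5 F_t -0.2 F_r -0.1 Fz 0.5 t=38.95
rad 30.6 tan -23.4 z 96.9 yaw-phi 49.6  turned 156.5 F_t -1.0 F_r -0.4 Fz -0.3 t=39.15
```

```bash

python3 ck.py 4 && python3 -m jog '[[0,-1.2,0,0,0,0],[0,0,0,0,0,0]]' >/dev/null; python3 ck.py 4 && python3 -m jog '[[0,-1.2,0,0,0,0],[0,0,0,0,0,0]]' >/dev/null; python3 ck.py 4 && python3 -m jog '[[0,-1.2,0,0,0,0],[0,0,0,0,0,0]]' >/dev/null; python3 ck.py 4 && python3 -m jog '[[0,-1.2,0,0,0,0],[0,0,0,0,0,0]]' >/dev/null; python3 ck.py 4 
```

```text
rad 30.6 tan -23.4 z 96.9 yaw-phi 49.6  turned 156.5 F_t -1.0 F_r -0.4 Fz -0.3 t=39.15
rad 30.6 tan -23.0 z 97.1 yaw-phi 49.6  turned 156.5 F_t -4.5 F_r 0.2 Fz -1.8 t=39.35
rad 30.5 tan -22.8 z 97.3 yaw-phi 49.6  turned 156.5 F_t -7.7 F_r 0.1 Fz -3.1 t=39.55
rad 30.5 tan -22.6 z 97.5 yaw-phi 49.6  turned 156.5 F_t -10.9 F_r 0.4 Fz -3.5 t=39.75
rad 30.5 tan -22.3 z 97.9 yaw-phi 49.6  turned 156.5 F_t -12.7 F_r 0.8 Fz -3.4 t=39.95
```

Nut 4 doesn't move under 12.7 N, so it is on its stop. I'll back off clear and take a last look.

```bash

python3 -m jog '[[0,4,0,0,0,0],[0,6,0,0,0,0],[0,0,-30,0,0,0],[0,0,-40,0,0,0],[0,0,-40,0,0,0],[0,-40,0,0,0,0],[0,-40,0,0,0,0],[0,-40,0,0,0,0],[0,0,0,0,0,0]]'; python3 -c "
from plant import bot
from h import *
cv2.imwrite('pics/end.png',bot.capture('scene')[150:360,160:440,::-1].repeat(2,0).repeat(2,1))"
```

```text
time: 40.85
tool_pos: [540.1, -50.7, 206.8]
tcp_rot: [-3.136, 0.001, 0.868]
contact_force: [0.1, 0.4, 0.0]
grip_width: 0.1
finger_force: 0.0
```

View pics/end.png

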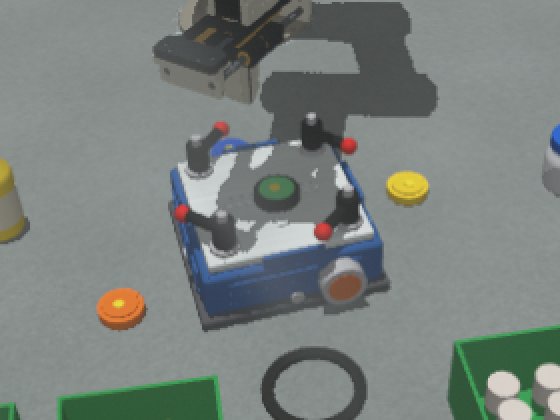

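All four levers have been turned, the level at (276,190) stands on the middle of the cover, and the robot is clear.

```bash
python3 -c "
from plant import bot
print(bot.close_job())"
```

```text
the job is handed in; nothing more can be done
None
```

I tightened all four nuts to a firm stop in cross order 2, 4, 1, 3, left the level standing on the middle of the cover, and handed the job in at about 41 s; no verdict came back.

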